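# Set the proof press's blank packing selector by clicks and lock it

### The arm

A 6-joint arm with a two-finger parallel gripper is mounted at the origin on the work surface. World frame = base frame: x ahead of the robot, y to its left, z up, the work surface at z = 0. Lengths are in m, angles in rad, forces in N, time in s.
With the tool pointing down it reaches from about 0.25 to 0.8 m from the base axis. Payload 3.9 kg.
Tool frame: the origin (TCP) lies at the very end of the fingers, on their centre line; the grasp point (between the pads) lies 19 mm behind it; z points along the fingers, y is the line along which they close (so a half turn about z gives the same grasp; the last joint's range is limited). The gripper opens to 85 mm and grips with 20 to 120 N. Pads are 22 mm wide; open, the fingers measure 114 mm over their backs; the gripper's body (76 mm by 85 mm) begins 54 mm behind the grasp point. The pads swing forward as they close: fully open they stand 13 mm farther back than shut.
Start: joints at [-1.254, 0.26, -0.138, 1.173, 0, 1.571], TCP at [0.164, -0.499, 0.231] pointing down, gripper open.
Joint ranges: [-2.78, 2.78], [-0.83, 1.72], [-1.28, 1.37], [-1.9, 2.12], [-1.57, 1.48], [-3.14, 3.14]. Speed limits (rad/s): [2.57, 2.57, 3.14, 3.14, 3.14, 3.14].

### API

Orientations are given as a unit quaternion [x, y, z, w].
In Python, from cell import robot gives the robot as it stands.
- The arm moves only by the shell command python3 -m crank 'ROWS' [OPENING] [FORCE]. ROWS is JSON, a list of rows, each a list of 6 numbers: the shift along the tool's x, y, z each as a share of 2.5 cm, from -1 to 1, then the turn, a rotation vector about the tool's x, y, z each as a share of 0.08 rad, from -1 to 1. In form: [[tx, ty, tz, wx, wy, wz], ...]. A call has 1 to 5 rows; each row shifts and turns the commanded pose from where the row before left it, along the tool's axes as they then stand; what a row does not reach is not made up. A row lasts 1/10 s, in which the tool goes at most 50 mm and 8.59 degrees, less where a joint would pass 70% of its speed; a pose out of reach is approached as far as the arm can. A call with a number of a shift or a turn outside -1 to 1 is refused whole. A call with a gripper value outside its range is refused whole. OPENING is the opening, from 0 (shut) to 1 (fully open), set as the call begins (- or left out, the last holds). The fingers move at their own pace and stop on an object; FORCE is the grip in N (left out, the last holds). Time passes only in rows, so rows that do not move let the fingers close. It gives the time, the measured TCP pose, the force, the opening and the grip force at its end, in the units of the state.
- robot.sense(): the state, without advancing time (a new reading comes with each control period).
- robot.capture(name): name is "scene" or "side" or "wrist"; returns (picture, depth): 384x512x3 uint8, blue, green, red; 384x512 float32, m along the optical axis (not along the pixel's ray), 0 where there is no reading.
- robot.get_calibration(name): a dict with "intrinsics" (3x3 intrinsics, pixels), "eye" and "orientation" of the camera in the world; the wrist camera has in their place "mount" (4x4, takes a point from camera to tool coordinates, whose origin is the TCP and whose axes are the flange's). Camera axes: x right, y down, z forward; pixel columns grow to the right and rows downward; lengths in m; the calibration is good to about 2 mm. A picture is of the moment at which its call begins: read the wrist's pose just before it. get_calibration takes no time and is no camera call.
- robot.job_done(): hands the job in; it is judged then, once.
Trained networks look in the newest picture that a camera, given by its name, has taken for a name from the list of things; names that differ only in an ending like _2 or _b are one class to them, and where a whole thing is asked for, a point or a joint stands for the part that bears it (a point fixed in the world has none). Each returns a list of dicts, best first, with "confidence" (0 to 1); they miss things now and then, are a little off and sometimes report something else, mostly with a low value. They report only what shows in the picture. A call takes as long as a camera call.
- robot.search_frame(camera, query): "rect" ([left, top, right, bottom] in pixels, round what is visible of it).
- robot.regions_of(camera, query): "region" (384x512 bool, what is visible of it) and "rect" ([left, top, right, bottom] in pixels, round what is visible of it).
The state is a dict: "time_s": time; "joints": joint angles; "joint_vel": joint speeds; "joint_efforts": joint torques, N m; "tcp_pos": TCP position; "orientation": TCP orientation; "contact_force": force on the tool from outside, world axes, zero at the start; "ft_torque": the same for the moment, N m; "grip_width": finger opening in m; "grip_force": force on a finger pad.
Only numpy, scipy, OpenCV 4.12 (cv2) and the standard library are available. Lean on these libraries where they do the work, as an engineer would, in place of code of your own. Each camera call takes 0.05 s, during which the arm holds its last target. There are 200 camera calls.

### The job

Set the press's unmarked black selector knob to its fourth click, counted clockwise (seen from above) from its anticlockwise end stop, then press the yellow lock button fully home; the red tell-tale rod must sink with it, so do not push the button in at any other setting. Handle the press gently and leave the jar, tin, putty knife and brayer alone.

Things in the scene. Friction and masses are not known exactly. Their poses are not given: they have to be found in the camera images.
- press: small green proof press, fixed to the bench. Origin at bench height under the centre of its control head, a box 140 (x) by 240 (y) by 65 mm high, grey top. x points away from the robot to bed and black roller (70 to 280 mm along x, at most 90 mm high), y left, z up. On the head: knob at x 0, y 55; lock button at x 0, y -55; tell-tale rod at x 45, y -55 mm
- knob_grip (a point): point on the upright axis of the blank round black selector knob, at gripping height: 91 mm above the bench, 26 above the head. The knob: diameter 40 mm, from 71 to 107 mm above the bench, over a steel collar of radius 28 mm, top at 69 mm. It looks alike at every setting; this point is fixed and does not turn. A 15 to 20 N grip turns it without slipping; over 30 N is too rough
- knob_top (a point): centre of the knob's top face (fixed to the press, does not turn). The knob turns about this vertical axis between two hard stops, with 9 rest positions 20 degrees apart: the anticlockwise stop is the first (count 0), the fourth click is 80 degrees clockwise of it. It starts at an unknown rest position, one to three clicks from that stop
- knob_axis (a point): point on the knob's axis at the head's top, 65 mm above the bench (fixed to the press). Feel of the knob: leaving a rest takes about 0.15 N m, falling to nothing half-way, then the knob is pulled into the next rest; let go, it snaps to the nearest. At an end stop the torque keeps rising: over 0.25 N m means the stop
- lock_top (a point): centre of the top of the yellow lock button, diameter 30 mm, standing 87 mm above the bench (22 mm above the head's top) when up; it moves down with the button. A steel collar of radius 21 mm, top 71 mm above the bench, surrounds it
- lock (a joint): travel of the lock button: 0 up (start), grows downward, 0.008 m fully home against a hard end. About 3 N moves it; it has no return spring and stays where it is pushed
- telltale_tip (a point): top of the red tell-tale rod, diameter 8 mm, 81 mm above the bench when up. It rides on the button by a spring and carries the lock pin: with the knob at the fourth click the pin enters a hole and the rod sinks with the button to 73 mm; elsewhere the pin strikes a solid plate after about 2.5 mm of button travel and the rod stays up while the button goes on down
- telltale (a joint): how far the tell-tale rod is held back relative to the button: 0 while it sinks with the button, up to 0.006 m if the button is pressed at a wrong setting
- ink_jar: bystander: amber jar with black cap, diameter 60, height 75 mm, origin under its centre
- ink_tin: bystander: round metal ink tin, diameter 72, height 45 mm, origin under its centre
- putty_knife: bystander: putty knife 200 mm long lying along its x axis, blue handle to -x, origin under its middle
- brayer: bystander: ink roller, roller 100 mm long (along y) and 40 mm in diameter, centre of the roller above the origin, black handle reaching 150 mm to its -x

How it is judged:
By the outcome, as a careful person would: the job done as asked, in the order asked, and still so for the second after the job is handed in, with the robot touching nothing.
It also fails if it takes over 72 s, if anything falls off the work surface, if the arm or the gripper's body presses on something with over 40 N, if the wrist force passes 120 N, or if a joint passes its speed limit or range.

## Working session

There is one attempt and no reset: what is moved stays moved. The work goes in short steps, Python scripts to look and compute and a shell command to move; the robot and the scene stay as the last step left them, time stands still between calls to the robot, and variables do not carry over. Pictures are saved under pics/ and viewed, at most 10 in all, crops included, and the job is handed in when it is done.

```bash
mkdir -p pics; ls; cat > h.py <<'E'
import numpy as np,cv2
from scipy.spatial.transform import Rotation as R
from cell import robot
def pose(cam,s=None):
    c=robot.get_calibration(cam);K=np.array(c["intrinsics"])
    if "mount" in c:
        s=s or robot.sense();T=np.eye(4);T[:3,:3]=R.from_quat(s["orientation"]).as_matrix();T[:3,3]=s["tcp_pos"]
        T=T@np.array(c["mount"]);return K,T[:3,:3],T[:3,3]
    o=np.array(c["orientation"]);M=R.from_quat(o).as_matrix() if o.size==4 else o.reshape(3,3)
    return K,M,np.array(c["eye"])
def unproj(P,u,v,d):
    K,M,e=P;return e+M@(np.linalg.inv(K)@np.array([u,v,1.])*d)
def proj(P,X):
    K,M,e=P;q=K@(M.T@(np.array(X)-e));return q[:2]/q[2]
def cloud(P,dep,mask):
    v,u=np.nonzero(mask&(dep>0));K,M,e=P
    return e+(M@(np.linalg.inv(K)@np.vstack([u,v,np.ones(len(u))])*dep[v,u])).T
E
python3 - <<'E'
from h import *
print({k:np.round(v,3).tolist() for k,v in robot.sense().items()})
for c in("scene","side"):
    P=pose(c);im,d=robot.capture(c);cv2.imwrite(f"pics/{c}0.png",im)
    for n in("press","knob_grip","knob_top","lock_top","telltale_tip","lock"):
        for r in robot.regions_of(c,n)[:1]:
            p=cloud(P,d,r["region"]);print(c,n,round(r["confidence"],2),np.round(r["rect"]),np.round(np.median(p,0),3) if len(p) else "", np.round(np.percentile(p,[2,98],axis=0),3).tolist() if len(p) else "")
E
```

```text
pics
{'time_s': 0.0, 'joints': [-1.254, 0.261, -0.139, 1.173, -0.0, 1.571], 'joint_vel': [-0.001, 0.0, 0.001, 0.001, -0.002, -0.002], 'joint_efforts': [0.0, -40.568, 25.392, 0.019, 0.0, -0.0], 'tcp_pos': [0.163, -0.498, 0.23], 'orientation': [0.987, 0.158, -0.0, -0.001], 'contact_force': [-0.044, -0.3, -0.6], 'ft_torque': [0.027, -0.02, -0.051], 'grip_force': 0.0, 'grip_width': 0.085}
scene press 0.79 [217. 166. 358. 312.] [0.727 0.111 0.05 ] [[0.525, -0.028, 0.014], [0.866, 0.252, 0.091]]
scene knob_grip 0.84 [218. 166. 363. 315.] [0.727 0.11  0.05 ] [[0.525, -0.03, 0.012], [0.866, 0.253, 0.091]]
scene knob_top 0.92 [217. 164. 361. 310.] [0.727 0.11  0.048] [[0.524, -0.031, 0.007], [0.867, 0.253, 0.091]]
scene lock 0.41 [341. 198. 369. 225.] [0.635 0.307 0.042] [[0.596, 0.28, 0.006], [0.657, 0.341, 0.048]]
side press 0.58 [125. 159. 287. 282.] [0.646 0.133 0.064] [[0.487, -0.022, 0.014], [0.838, 0.256, 0.099]]
side knob_grip 0.69 [119. 157. 287. 283.] [0.646 0.132 0.064] [[0.487, -0.026, 0.007], [0.84, 0.259, 0.098]]
side knob_top 0.66 [127. 160. 290. 285.] [0.646 0.133 0.064] [[0.487, -0.025, 0.009], [0.84, 0.259, 0.098]]
side lock_top 0.7 [233. 189. 257. 207.] [0.593 0.032 0.085] [[0.581, 0.016, 0.07], [0.637, 0.045, 0.089]]
side lock 0.63 [236. 196. 258. 208.] [0.594 0.033 0.085] [[0.581, 0.016, 0.069], [0.638, 0.045, 0.089]]
```

```bash
python3 - <<'E'
from h import *
a=cv2.imread("pics/scene0.png")[130:340,180:400];b=cv2.imread("pics/side0.png")[130:340,90:310]
cv2.imwrite("pics/both.png",cv2.resize(np.hstack([a,b]),(800,382),interpolation=cv2.INTER_CUBIC))
E
```

```text
(no output)
```

View pics/both.png

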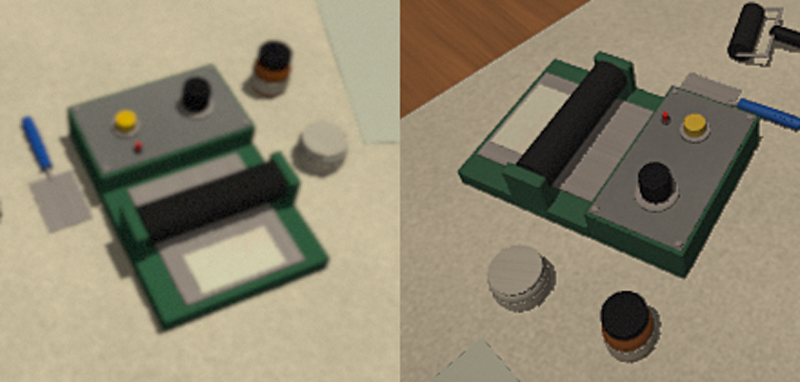

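Both views show the head nearest the robot. Scene view has the knob at about (287,181) and the yellow button at (249,196). Side view has the knob at (230,228) and the button at (252,199). The jar and tin are to the left of the press and the putty knife is to the right.

```bash
cat > loc.py <<'E'
from h import *
def find(cam,kn=None):
    s=robot.sense();P=pose(cam,s);im,d=robot.capture(cam)
    hsv=cv2.cvtColor(im,cv2.COLOR_BGR2HSV).astype(int)
    v,u=np.indices(d.shape);K,M,e=P
    X=e+(np.stack([(u-K[0,2])/K[0,0],(v-K[1,2])/K[1,1],np.ones(d.shape)],-1)*d[...,None])@M.T
    return P,im,d,hsv,X
E
python3 - <<'E'
from loc import *
for cam in("scene","side"):
    P,im,d,hsv,X=find(cam)
    near=(d>0)&(abs(X[...,0]-.6)<.17)&(abs(X[...,1]-.1)<.2)
    z=X[...,2]
    ye=near&(hsv[...,0]>18)&(hsv[...,0]<35)&(hsv[...,1]>150)&(z>.06)
    kn=near&(hsv[...,2]<70)&(z>.1)
    hd=near&(abs(z-.065)<.005)&(hsv[...,1]<60)
    rd=near&((hsv[...,0]<8)|(hsv[...,0]>172))&(hsv[...,1]>120)&(z>.05)&(z<.1)
    for n,m in(("y",ye&(z>.083)),("k",kn),("red",rd),("head",hd)):
        p=X[m]
        if len(p): print(cam,n,len(p),p.mean(0).round(4),np.percentile(p,[3,97],axis=0).round(3).tolist())
    p=X[hd][:,:2].astype(np.float32)
    r=cv2.minAreaRect(p);print("rect",r)
E
```

```text
scene y 78 [0.6016 0.0308 0.0867] [[0.587, 0.016, 0.083], [0.613, 0.04, 0.09]]
scene k 146 [0.5691 0.1312 0.1061] [[0.55, 0.114, 0.102], [0.585, 0.148, 0.11]]
scene red 27 [0.594  0.1345 0.0743] [[0.485, 0.041, 0.058], [0.736, 0.268, 0.095]]
scene head 3027 [0.5914 0.0783 0.0655] [[0.505, -0.03, 0.062], [0.671, 0.194, 0.069]]
rect ((0.6210536956787109, 0.14835640788078308), (0.2609204947948456, 0.3488471806049347), 17.477705001831055)
side y 95 [0.5948 0.0294 0.0864] [[0.582, 0.016, 0.084], [0.607, 0.041, 0.089]]
side k 233 [0.559  0.1337 0.1065] [[0.542, 0.116, 0.102], [0.576, 0.151, 0.109]]
side red 21 [0.6045 0.0856 0.074 ] [[0.448, 0.035, 0.064], [0.651, 0.291, 0.081]]
side head 3912 [0.578  0.0889 0.066 ] [[0.499, -0.027, 0.063], [0.679, 0.193, 0.069]]
rect ((0.5911658406257629, 0.147423654794693), (0.2072511464357376, 0.35924962162971497), 18.537904739379883)
```

```bash
R='[[1,-0.82,0,0,0,0],[1,-0.82,0,0,0,0],[1,-0.82,0,0,0,0],[1,-0.82,0,0,0,0],[1,-0.82,0,0,0,0]]'; python3 -m crank '[[1,-0.82,0,0,0,0],[1,-0.82,0,0,0,0],[1,-0.82,0,0,0,0],[1,-0.82,0,0,0,0],[1,-0.82,0,0,0,0]]' 1 20; python3 -c "
from h import *
print(robot.sense()['joints'])"
```

```text
time_s: 1.3
tcp_pos: [0.2509, -0.3615, 0.2314]
orientation: [0.988, 0.158, 0.0, 0.0]
contact_force: [1.1, -0.9, -0.1]
grip_width: 0.0856
grip_force: 0.0
[-9.64079586e-01  1.14414682e-01 -3.24065609e-01  1.13185139e+00
  1.24677707e-04  1.86108901e+00]
```

```bash
for i in 1 2 3; do python3 -m crank '[[0,0,0,0,0,-1],[0,0,0,0,0,-1],[0,0,0,0,0,-1],[0,0,0,0,0,-1],[0,0,0,0,0,-1]]'>/dev/null; done; python3 -m crank '[[0,0,0,0,0,-1],[0,0,0,0,0,-1],[0,0,0,0,0,-1],[0,0,0,0,0,-1],[0,0,0,0,0,-0.6]]'; python3 -c "
from h import *
s=robot.sense();print(s['joints']);M=R.from_quat(s['orientation']).as_matrix();print(M.T@(np.array([.564,.1325,.19])-s['tcp_pos'])/.025)"
```

```text
time_s: 3.3
tcp_pos: [0.2504, -0.3625, 0.2314]
orientation: [0.587, 0.81, -0.0, 0.0]
contact_force: [0.1, 0.5, -1.1]
grip_width: 0.0851
grip_force: 0.0
[-9.66326666e-01  1.15612911e-01 -3.22773866e-01  1.13222124e+00
 -1.31197275e-05  2.87964745e-01]
[14.91375852 18.08386175  1.65342852]
```

```bash
for i in 1 2 3; do python3 -m crank '[[0.83,1,0,0,0,0],[0.83,1,0,0,0,0],[0.83,1,0,0,0,0],[0.83,1,0,0,0,0],[0.83,1,0,0,0,0]]'>/dev/null; done; python3 -m crank '[[0.83,1,0,0,0,0],[0.83,1,0,0,0,0],[0.83,1,0,0,0,0],[0,0,0,0,0,0]]'; python3 - <<'E'
from loc import *
P,im,d,hsv,X=find("wrist");cv2.imwrite("pics/w1.png",im);np.save("X.npy",X)
s=robot.sense();print(s['joints'],s['tcp_pos'])
z=X[...,2]
kn=(hsv[...,2]<70)&(z>.1)&(z<.115)
ye=(hsv[...,0]>18)&(hsv[...,0]<35)&(hsv[...,1]>150)&(z>.082)&(z<.095)
for m in(kn,ye):
    p=X[m]; 
    if len(p): print(len(p),p.mean(0),np.percentile(p,[2,98],axis=0).round(4).tolist(),cv2.minEnclosingCircle(p[:,:2].astype(np.float32)))
E
```

```text
time_s: 5.2
tcp_pos: [0.5652, 0.135, 0.2308]
orientation: [0.586, 0.81, 0.001, 0.0]
contact_force: [0.7, 0.2, 0.7]
grip_width: 0.0855
grip_force: 0.0
[ 2.32044026e-01  3.54064426e-01 -3.14266523e-03  1.21369809e+00
 -4.61860791e-05  1.48637891e+00] [0.56377993 0.13320626 0.23076497]
1492 [0.56336652 0.13462206 0.10717548] [[0.5464, 0.1166, 0.1027], [0.5804, 0.1517, 0.1088]] ((0.5636564493179321, 0.13395005464553833), 0.019792694598436356)
552 [0.59809787 0.03083919 0.08705767] [[0.5857, 0.0175, 0.0832], [0.6104, 0.0428, 0.0887]] ((0.5987613797187805, 0.029388345777988434), 0.014407125301659107)
```

View pics/w1.png

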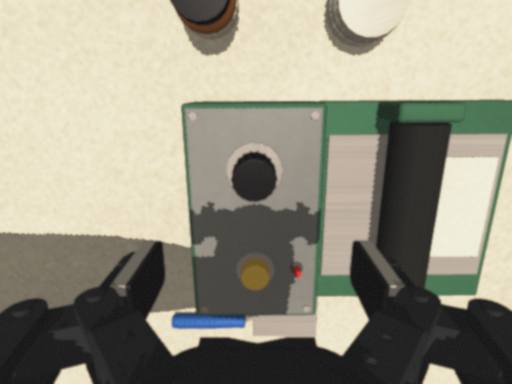

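The wrist view confirms the knob at pixel (254,177), about (0.5635, 0.134) m. The yellow button is at (255,273) and the rod at (298,271). The fingers clear the roller, so I'm going down.

```bash
python3 -m crank '[[0.03,0,1,0,0,0],[0,0,1,0,0,0],[0,0,1,0,0,0],[0,0,0.8,0,0,0],[0,0,0.8,0,0,0]]' && python3 -m crank '[[0,0,0.6,0,0,0],[0,0,0.6,0,0,0],[0,0,0.4,0,0,0],[0,0,0,0,0,0],[0,0,0,0,0,0]]' 0.6 20; python3 -c "
from h import *
s=robot.sense();print(s['tcp_pos'],s['contact_force'],s['ft_torque'])"
```

```text
time_s: 5.75
tcp_pos: [0.5618, 0.1312, 0.1155]
orientation: [0.588, 0.809, -0.0, -0.0]
contact_force: [0.7, 0.7, -0.6]
grip_width: 0.0852
grip_force: 0.0
time_s: 6.25
tcp_pos: [0.5628, 0.132, 0.0767]
orientation: [0.588, 0.809, -0.0, 0.0]
contact_force: [-0.2, 0.6, 0.3]
grip_width: 0.0511
grip_force: 0.0
[0.56275489 0.13202723 0.07669586] [-0.16969794  0.57097032  0.32396846] [ 0.0037452   0.02600892 -0.05026625]
```

```bash
python3 -m crank '[[0.04,0,0.08,0,0,0],[0,0,0,0,0,0]]' 0.49 20 && python3 -m crank '[[0,0,0,0,0,0],[0,0,0,0,0,0],[0,0,0,0,0,0],[0,0,0,0,0,0]]' 0.4 20; python3 -c "
from h import *
s=robot.sense();print(s['tcp_pos'],s['contact_force'],s['ft_torque'])"
```

```text
time_s: 6.45
tcp_pos: [0.5629, 0.1335, 0.0749]
orientation: [0.588, 0.809, 0.0, 0.0]
contact_force: [0.0, 0.6, -0.3]
grip_width: 0.0421
grip_force: 0.0
time_s: 6.85
tcp_pos: [0.5629, 0.1335, 0.075]
orientation: [0.588, 0.809, 0.0, 0.0]
contact_force: [-1.4, 0.2, 5.4]
grip_width: 0.0395
grip_force: 20.2
[0.56287264 0.1334848  0.07497444] [-1.44623427  0.2320154   5.43022861] [-0.02978393  0.25767684 -0.00308155]
```

```bash
cat > s.py <<'E'
from h import *
s=robot.sense();j=s['joints'];y=R.from_quat(s['orientation']).as_matrix()[:,0]
print('yaw %.2f'%np.degrees(np.arctan2(y[1],y[0])),'Tz %.3f'%s['ft_torque'][2],'F',np.round(s['contact_force'],1),'g %.1f'%s['grip_force'],'w %.4f'%s['grip_width'],'j6 %.2f'%j[5],s['time_s'],np.round(s['tcp_pos'],4))
E
python3 s.py
python3 -m crank '[[0,0,0,0,0,-0.5],[0,0,0,0,0,-0.5]]'>/dev/null;python3 s.py
python3 -m crank '[[0,0,0,0,0,-0.5],[0,0,0,0,0,-0.5]]'>/dev/null;python3 s.py
python3 -m crank '[[0,0,0,0,0,-0.4]]'>/dev/null;python3 s.py
```

```text
yaw 107.99 Tz -0.003 F [-1.4  0.2  5.4] g 20.2 w 0.0395 j6 1.49 6.85 [0.5629 0.1335 0.075 ]
yaw 112.64 Tz -0.131 F [-1.1  0.1  5.2] g 20.4 w 0.0395 j6 1.41 7.05 [0.5628 0.1335 0.075 ]
yaw 117.24 Tz -0.095 F [-0.3  0.5  5.9] g 20.4 w 0.0398 j6 1.33 7.25 [0.5627 0.1335 0.075 ]
yaw 119.07 Tz -0.032 F [-1.6 -0.1  5.3] g 20.4 w 0.0395 j6 1.30 7.35 [0.5627 0.1334 0.075 ]
```

```bash

python3 -m crank '[[0,0,0,0,0,-0.5],[0,0,0,0,0,-0.5]]'>/dev/null;python3 s.py
python3 -m crank '[[0,0,0,0,0,-0.5],[0,0,0,0,0,-0.4]]'>/dev/null;python3 s.py
python3 -m crank '[[0,0,0,0,0,-0.5]]'>/dev/null;python3 s.py
python3 -m crank '[[0,0,0,0,0,-0.3]]'>/dev/null;python3 s.py
```

```text
yaw 123.67 Tz 0.032 F [-1.8  0.4  6. ] g 20.4 w 0.0395 j6 1.22 7.55 [0.5626 0.1334 0.075 ]
yaw 127.80 Tz -0.031 F [-1.8 -0.7  5.2] g 20.4 w 0.0397 j6 1.14 7.75 [0.5626 0.1334 0.075 ]
yaw 130.00 Tz -0.595 F [-0.6 -2.2  4.9] g 20.3 w 0.0394 j6 1.11 7.85 [0.5625 0.1333 0.0749]
yaw 131.36 Tz -0.476 F [-0.7 -0.7  4.6] g 20.3 w 0.0394 j6 1.08 7.95 [0.5625 0.1333 0.0749]
```

Stop found at yaw about 128°, with torque over 0.45 N m, so the knob started one click away. I'll back off, release and regrip at zero torque. Then I'll turn 80° clockwise.

```bash

python3 -m crank '[[0,0,0,0,0,0.35],[0,0,0,0,0,0.4]]'>/dev/null;python3 s.py
python3 -m crank '[[0,0,0,0,0,0],[0,0,0,0,0,0],[0,0,0,0,0,0]]' 0.56 20 >/dev/null;python3 s.py
python3 -m crank '[[0,0,0,0,0,0],[0,0,0,0,0,0],[0,0,0,0,0,0],[0,0,0,0,0,0]]' 0.4 20 >/dev/null;python3 s.py
```

```text
yaw 127.89 Tz 0.184 F [-1.1 -1.   5.9] g 20.4 w 0.0393 j6 1.14 8.15 [0.5626 0.1333 0.0749]
yaw 127.95 Tz 0.026 F [-1.1  0.3 -0.2] g 0.0 w 0.0481 j6 1.14 8.45 [0.5623 0.1333 0.0739]
yaw 127.94 Tz 0.086 F [ 0.7 -0.3 -1.3] g 20.4 w 0.0395 j6 1.14 8.85 [0.5624 0.1334 0.0741]
```

```bash

for i in 1 2 3 4; do
python3 -m crank '[[0,0,0,0,0,0.5],[0,0,0,0,0,0.5]]'>/dev/null;python3 s.py
python3 -m crank '[[0,0,0,0,0,0.6],[0,0,0,0,0,0.6]]'>/dev/null;python3 s.py
python3 -m crank '[[0,0,0,0,0,0.6],[0,0,0,0,0,0.6],[0,0,0,0,0,0.5],[0,0,0,0,0,0.45]]'>/dev/null;python3 s.py; done
```

```text
yaw 123.28 Tz 0.138 F [ 0.7 -0.7 -1. ] g 20.3 w 0.0393 j6 1.22 9.05 [0.5625 0.1335 0.0741]
yaw 117.75 Tz 0.114 F [ 1.4  0.8 -1.9] g 20.4 w 0.0396 j6 1.32 9.25 [0.5626 0.1335 0.0741]
yaw 107.90 Tz 0.084 F [ 1.5  1.1 -0.8] g 20.4 w 0.0397 j6 1.49 9.65 [0.5628 0.1336 0.0741]
yaw 103.35 Tz 0.137 F [ 0.6  1.8 -1.7] g 20.4 w 0.0393 j6 1.57 9.85 [0.5629 0.1336 0.0741]
yaw 97.81 Tz 0.043 F [ 2.5  0.5 -1.8] g 20.5 w 0.0393 j6 1.67 10.05 [0.563  0.1336 0.0741]
yaw 87.96 Tz 0.112 F [ 2.6  1.5 -3.6] g 20.5 w 0.0393 j6 1.84 10.45 [0.5632 0.1336 0.0741]
yaw 83.41 Tz 0.204 F [ 2.2  0.4 -2.6] g 20.5 w 0.0392 j6 1.92 10.65 [0.5633 0.1337 0.0742]
yaw 77.87 Tz 0.071 F [ 2.   0.5 -3.6] g 20.5 w 0.0394 j6 2.02 10.85 [0.5634 0.1337 0.0741]
yaw 68.01 Tz 0.094 F [ 2.3  0.1 -2.6] g 20.6 w 0.0398 j6 2.19 11.25 [0.5636 0.1336 0.0741]
yaw 63.46 Tz 0.137 F [ 2.7  0.8 -3.4] g 20.6 w 0.0395 j6 2.27 11.45 [0.5636 0.1335 0.0741]
yaw 57.92 Tz 0.067 F [ 3.  -1.  -3.6] g 20.6 w 0.0397 j6 2.36 11.65 [0.5638 0.1335 0.0742]
yaw 48.06 Tz 0.041 F [ 3.9 -0.6 -4.1] g 20.6 w 0.0395 j6 2.54 12.05 [0.5639 0.1334 0.0742]
```

Four clean detent cycles, with no slip and about zero torque at the end. Releasing and rising now.

```bash

python3 -m crank '[[0,0,0,0,0,0],[0,0,0,0,0,0],[0,0,0,0,0,0]]' 0.62 20 >/dev/null;python3 s.py
python3 -m crank '[[0,0,-0.6,0,0,0],[0,0,-1,0,0,0],[0,0,-1,0,0,0],[0,0,-1,0,0,0],[0,0,0,0,0,0]]' >/dev/null;python3 s.py
python3 -m crank '[[0,0,0,0,0,0],[0,0,0,0,0,0]]' 0 >/dev/null;
python3 - <<'E'
from loc import *
s=robot.sense();M=R.from_quat(s['orientation']).as_matrix();print(s['grip_width'],M.T@(np.array([.5985,.030,.16])-s['tcp_pos'])/.025)
E
```

```text
yaw 48.21 Tz -0.030 F [-0.4  0.4 -0.4] g 0.0 w 0.0530 j6 2.53 12.35 [0.5622 0.1333 0.0743]
yaw 48.20 Tz -0.019 F [1.2 0.5 0.9] g 0.0 w 0.0529 j6 2.53 12.85 [0.5649 0.134  0.1682]
0.02451592973950428 [-2.0921236   3.85109293  0.13139035]
```

```bash

python3 -m crank '[[-0.52,0.95,0,0,0,0],[-0.52,0.95,0,0,0,0],[-0.52,0.95,0,0,0,0],[-0.53,1,0,0,0,0],[0,0,0,0,0,0]]' 0 >/dev/null;python3 s.py
python3 - <<'E'
from loc import *
P,im,d,hsv,X=find("wrist");cv2.imwrite("pics/w2.png",im)
z=X[...,2]
ye=(hsv[...,0]>18)&(hsv[...,0]<35)&(hsv[...,1]>150)&(z>.082)&(z<.095)
p=X[ye]; print(len(p),p.mean(0) if len(p) else '')
E
python3 s.py
```

```text
yaw 47.96 Tz -0.026 F [ 0.9  1.2 -0.1] g 0.0 w 0.0003 j6 2.35 13.55 [0.5995 0.0273 0.1627]
1157 [0.59989859 0.02946822 0.0871468 ]
yaw 48.03 Tz -0.013 F [-0.6  0.6 -0.2] g 0.0 w 0.0003 j6 2.35 13.6 [0.5988 0.0289 0.1627]
```

View pics/w2.png

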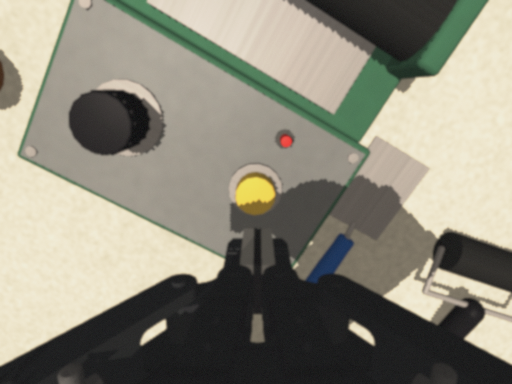

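The wrist view shows the button at pixel (256,194), in line with the shut fingers. The rod at (286,141) is clear of them. Going down to just above the button.

```bash

python3 -m crank '[[0,0,0.8,0,0,0],[0,0,0.8,0,0,0],[0,0,0.7,0,0,0],[0,0,0.45,0,0,0],[0,0,0,0,0,0]]' 0 >/dev/null;python3 s.py
python3 -m crank '[[0,0,0.1,0,0,0],[0,0,0.08,0,0,0]]' >/dev/null;python3 s.py
python3 -m crank '[[0,0,0.06,0,0,0]]' >/dev/null;python3 s.py
```

```text
yaw 48.23 Tz -0.013 F [-0.   0.5 -0. ] g 0.0 w 0.0003 j6 2.35 14.1 [0.5972 0.0309 0.0933]
yaw 48.19 Tz -0.001 F [0.4 0.5 0. ] g 0.0 w -0.0003 j6 2.35 14.3 [0.6001 0.0305 0.0918]
yaw 48.18 Tz 0.023 F [-1.  -0.2 -0.8] g 0.0 w -0.0001 j6 2.35 14.4 [0.6    0.0304 0.0902]
```

```bash

for i in 1 2 3; do python3 -m crank '[[0,0,0.06,0,0,0],[0,0,0,0,0,0]]' >/dev/null;python3 s.py; done
```

```text
yaw 48.17 Tz 0.032 F [-0.5 -0.3  0. ] g 0.0 w 0.0002 j6 2.35 14.6 [0.5995 0.0302 0.0882]
yaw 48.17 Tz -0.002 F [0.7 0.2 0.4] g 0.2 w 0.0005 j6 2.35 14.8 [0.5996 0.0302 0.0867]
yaw 48.17 Tz -0.013 F [ 1.  -0.7  2. ] g 0.7 w -0.0003 j6 2.35 15.0 [0.5996 0.0302 0.0852]
```

```bash

for i in 1 2 3; do python3 -m crank '[[0,0,0.06,0,0,0],[0,0,0,0,0,0]]' >/dev/null;python3 s.py; done
python3 -m crank '[[0,0,0.04,0,0,0],[0,0,0,0,0,0]]' >/dev/null;python3 s.py
python3 - <<'E'
from loc import *
for c in("wrist","side","scene"):
    P,im,d,hsv,X=find(c);z=X[...,2]
    m=((hsv[...,0]<8)|(hsv[...,0]>172))&(hsv[...,1]>150)&(z>.066)&(z<.09)&(abs(X[...,0]-.65)<.025)&(abs(X[...,1]-.045)<.025)
    p=X[m];print(c,len(p),p.mean(0) if len(p) else '',np.percentile(p[:,2],[50,90]) if len(p) else '')
E
```

```text
yaw 48.17 Tz 0.050 F [ 1.1 -0.9  0.9] g 0.7 w -0.0002 j6 2.35 15.2 [0.5996 0.0302 0.0835]
yaw 48.17 Tz 0.051 F [0.2 0.2 1.2] g 0.5 w -0.0001 j6 2.35 15.4 [0.5996 0.0302 0.082 ]
yaw 48.17 Tz -0.008 F [ 1.5 -0.3  0.9] g 0.6 w -0.0003 j6 2.35 15.6 [0.5996 0.0302 0.0804]
yaw 48.17 Tz -0.001 F [0.7 0.1 1.5] g 0.6 w -0.0002 j6 2.35 15.8 [0.5995 0.0303 0.0795]
wrist 221 [0.64143367 0.0431567  0.07328514] [0.0733973 0.0743417]
side 10 [0.63849427 0.041937   0.07191362] [0.07220651 0.07487973]
scene 6 [0.6436093  0.0427923  0.07196731] [0.07184992 0.07366706]
```

The rod is sinking with the button, its tip now at about 73.4 mm. I'll press to the hard end.

```bash

for i in 1 2; do python3 -m crank '[[0,0,0.03,0,0,0],[0,0,0,0,0,0]]' >/dev/null;python3 s.py; done
```

```text
yaw 48.17 Tz 0.004 F [ 0.1 -0.7  3.4] g 1.8 w -0.0002 j6 2.35 16.15 [0.5994 0.0303 0.079 ]
yaw 48.18 Tz -0.001 F [-0.4 -0.6  7.6] g 3.9 w -0.0000 j6 2.35 16.35 [0.5994 0.0303 0.079 ]
```

```bash

python3 -m crank '[[0,0,0.03,0,0,0],[0,0,0,0,0,0]]' >/dev/null;python3 s.py
python3 -m crank '[[0,0,-0.3,0,0,0],[0,0,-0.8,0,0,0],[0,0,-1,0,0,0],[0,0,-1,0,0,0],[0,0,-0.5,0,0,0]]' >/dev/null;python3 s.py
python3 - <<'E'
from loc import *
P,im,d,hsv,X=find("wrist");z=X[...,2];cv2.imwrite("pics/w3.png",im)
n=(abs(X[...,0]-.62)<.05)&(abs(X[...,1]-.04)<.03)&(z>.067)&(z<.095)&(hsv[...,1]>150)
for m in(n&((hsv[...,0]<8)|(hsv[...,0]>172)),n&(hsv[...,0]>18)&(hsv[...,0]<35)):
    print(m.sum(),np.percentile(z[m],[50,90]))
E
```

```text
yaw 48.17 Tz -0.003 F [-2.8 -0.2 11.7] g 5.9 w -0.0002 j6 2.35 16.55 [0.5995 0.0303 0.079 ]
yaw 48.17 Tz -0.005 F [-0.4  0.8 -0.2] g 0.0 w -0.0001 j6 2.35 17.05 [0.6    0.0303 0.1691]
88 [0.07315373 0.07399867]
992 [0.07922752 0.08011346]
```

View pics/w3.png

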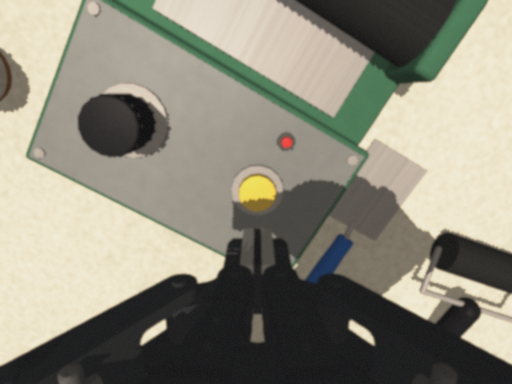

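The button (258,193) is home at 79 mm and the rod (287,142) is down at 73 mm. The robot is clear of everything.

```bash
python3 -c "
from cell import robot
print(robot.job_done())"
```

```text
the job is handed in; nothing more can be done
None
```

The knob is at its fourth click and the lock button is fully home with the tell-tale rod sunk to 73 mm; I never moved the jar, tin, putty knife or brayer, and I've handed the job in (no verdict was returned).

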